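# Change over the seed tins in the push-back chutes

### The job

We are changing over from the green-lidded seed tin to the red-lidded one, and only one variety may be out at a time: first roll the green-lidded tin from the front lip up its sloped chute, past the orange roll-back stop, so that it stays behind the stop when you let go. Then press down the orange thumb lever on the side of the red-lidded tin's chute and hold it until that tin has rolled down and rests against its front lip, and let the lever come up again. Use only the fingertips and push gently: do not pinch or lift either tin, and leave the other things on the table where they are.

Things in the scene. Friction and masses are not known exactly. Their poses are not given: they have to be found in the camera images.
- green_tin: the green-lidded seed tin (starts resting on the front lip of its chute): a plain round tin, 52 mm in diameter, 74 mm long, about 140 g, lying on its side across its chute so that it can roll. Origin: middle of its bottom; z runs along the tin's axis to the green lid (lid towards the lever side)
- green_tin_middle (a point): the middle of the green-lidded tin, on its axis (26 mm above the chute floor while it lies in the chute)
- green_tray: white trough of the green tin's chute (green plate on its lip), fixed; place and direction vary. Origin: on the floor, middle of the foot of the low front lip, 46 mm above the table; x uphill along the floor (rises 0.14 rad), y left looking uphill, z square to the floor. 79 mm wide inside; side walls (3 mm) and lip 16 mm high. A tin on the lip has its middle at x = 24 mm
- green_held (a point): where the middle of a tin lies when it rests against the raised roll-back stop of the green tin's chute: tray x = 96, y = 0, z = 26 mm
- green_back (a point): middle of the rubber face of the back stop at the top end of the green tin's chute: tray x = 204, z = 22 mm; it stands 35 mm high. A tin touching it has its middle at tray x = 178 mm, 82 mm uphill of the place against the roll-back stop
- green_stop (a joint): sprung orange roll-back stop of the green tin's chute, on a cross shaft 12 mm under the floor at tray x = 45 mm. 0 = up (the spring's rest): its tip stands 12 mm above the floor at tray x = 75 mm and holds a tin on its uphill side; 0.5 rad = folded below the floor. A tin pushed uphill folds it (under 5 N) and it springs up behind the tin
- green_lever (a point): middle of the top of the ribbed orange thumb lever of the green stop: a pad 34 mm long, 30 mm wide, outside the left wall looking uphill, at rest at tray x = 87, y = 70, z = 18 mm. Pressed 21 to 24 mm down (under 2 N; firm at the end of its travel) it folds the stop; it springs back when let go. Held down, the tin rolls to the lip in about half a second
- red_tin: the red-lidded seed tin (starts behind the roll-back stop of its chute): a plain round tin, 52 mm in diameter, 74 mm long, about 140 g, lying on its side across its chute so that it can roll. Origin: middle of its bottom; z runs along the tin's axis to the red lid (lid towards the lever side)
- red_tin_middle (a point): the middle of the red-lidded tin, on its axis (26 mm above the chute floor while it lies in the chute)
- red_tray: white trough of the red tin's chute (red plate on its lip), fixed; place and direction vary. Origin: on the floor, middle of the foot of the low front lip, 46 mm above the table; x uphill along the floor (rises 0.14 rad), y left looking uphill, z square to the floor. 79 mm wide inside; side walls (3 mm) and lip 16 mm high. A tin on the lip has its middle at x = 24 mm
- red_held (a point): where the middle of a tin lies when it rests against the raised roll-back stop of the red tin's chute: tray x = 96, y = 0, z = 26 mm
- red_back (a point): middle of the rubber face of the back stop at the top end of the red tin's chute: tray x = 204, z = 22 mm; it stands 35 mm high. A tin touching it has its middle at tray x = 178 mm, 82 mm uphill of the place against the roll-back stop
- red_stop (a joint): sprung orange roll-back stop of the red tin's chute, on a cross shaft 12 mm under the floor at tray x = 45 mm. 0 = up (the spring's rest): its tip stands 12 mm above the floor at tray x = 75 mm and holds a tin on its uphill side; 0.5 rad = folded below the floor. A tin pushed uphill folds it (under 5 N) and it springs up behind the tin
- red_lever (a point): middle of the top of the ribbed orange thumb lever of the red stop: a pad 34 mm long, 30 mm wide, outside the left wall looking uphill, at rest at tray x = 87, y = 70, z = 18 mm. Pressed 21 to 24 mm down (under 2 N; firm at the end of its travel) it folds the stop; it springs back when let go. Held down, the tin rolls to the lip in about half a second
- seed_jar: bystander: glass seed jar with a grey lid, standing, 52 mm across, 69 mm high; origin under its middle
- meter: bystander: small white climate meter, 42 x 62 x 58 mm; origin under its middle
- dibber: bystander: wooden dibber lying on the table, 158 mm long, 28 mm thick; origin under its middle
There are look-alikes about, which are no part of the job. Leave any yellow look-alike of the red_tin alone.

How it is judged:
By the outcome, as a careful person would: the job done as asked, in the order asked, and still so for the second after the job is handed in, with the robot touching nothing.
It also fails if it takes over 54 s, if anything falls off the work surface, if the arm or the gripper's body presses on something with over 40 N, if the wrist force passes 120 N, or if a joint passes its speed limit or range.

### The arm

A 6-joint arm with a two-finger parallel gripper is mounted at the origin on the work surface; the furniture and walls round the work are solid. World frame = base frame: x ahead of the robot, y to its left, z up, the work surface at z = 0. Lengths are in m, angles in rad, forces in N, time in s.
With the tool pointing down it reaches from about 0.375 to 0.925 m from the base axis. Payload 5.7 kg.
Tool frame: the origin (TCP) lies midway between the tips of the shut fingers; the grasp point (between the pads) lies 19 mm behind it; z points along the fingers, y is the line along which they close (so a half turn about z gives the same grasp; the last joint's range is limited). The gripper opens to 88 mm and grips with 3 to 60 N. Pads are 20 mm wide; open, the fingers measure 115 mm over their backs; the gripper's body (75 mm by 178 mm) begins 61 mm behind the grasp point.
Start: joints at [-1.344, 0.359, 1.51, -0, 1.272, -0.115], TCP at [0.201, -0.565, 0.223] pointing down, gripper open.
Joint ranges: [-2.97, 2.97], [-1.01, 2.36], [0.21, 2.38], [-0.96, 4.11], [0.2, 2.71], [-2.98, 2.98]. Speed limits (rad/s): [2.39, 2.39, 3.14, 3.14, 3.14, 3.14].

### API

Orientations are given as a unit quaternion [x, y, z, w].
In Python, from bench import move_ptp, servo_line, goto_joints, move_gripper, sleep, inverse_kinematics, capture, PlanningError, close_job, spot_in, silhouettes, current_clock, current_joint_pos, current_qvel, current_joint_torque, current_position, current_orientation, current_force, current_torque, current_finger_gap, current_grip_force gives the robot as it stands. Calls block until the motion is done:
- move_ptp(position, orientation): joint-space move of the TCP to a pose.
- servo_line(position, orientation=None, rate=0.15, contact_N=None): straight line of the TCP; orientation=None keeps the orientation; rate is the mean speed in m/s. With contact_N (N) it stops when the force on the tool has changed by that much, and returns True; else False.
- goto_joints(angles): joint-space move.
- move_gripper(opening): finger opening in m; the grip force is fixed at half the most; returns when the fingers have stopped.
- sleep(seconds).
- inverse_kinematics(position, orientation): joint angles nearest the present ones, or None.
- capture(name): name is "side" or "top"; returns a dict with "image" (420x560x3 uint8, blue, green, red), "range_z" (420x560 float32, m along the optical axis (not along the pixel's ray), 0 where there is no reading), "intrinsics" (3x3 intrinsics, pixels), "k1" (the pictures are not rectified: a ray, as slopes to the right and down, at radius r is drawn at 1 + k1 r^2 times it, then the intrinsics apply), "R" (3x3) and "t" (3): a world point X has camera coordinates R X + t. Camera axes: x right, y down, z forward; pixel columns grow to the right and rows downward; lengths in m; the calibration is good to about 2 mm. A picture is of the moment at which its call begins.
A pose or a line that the arm cannot do raises PlanningError and nothing moves.
- close_job(): hands the job in; it is judged then, once.
Trained networks look in the newest picture that a camera, given by its name, has taken for a name from the list of things; names that differ only in an ending like _2 or _b are one class to them, and where a whole thing is asked for, a point or a joint stands for the part that bears it (a point fixed in the world has none). Each returns a list of dicts, best first, with "conf" (0 to 1); they miss things now and then, are a little off and sometimes report something else, mostly with a low value. They report only what shows in the picture. A call takes as long as a camera call. They do not tell look-alikes from the thing itself.
- spot_in(camera, query): "xy" ([column, row] in pixels, amid what is visible of it).
- silhouettes(camera, query): "region" (420x560 bool, what is visible of it) and "xy" ([column, row] in pixels, amid what is visible of it).
Readings, each from a call of its own:
- current_clock(): time.
- current_joint_pos(): joint angles.
- current_qvel(): joint speeds.
- current_joint_torque(): joint torques, N m.
- current_position(): TCP position.
- current_orientation(): TCP orientation.
- current_force(): force on the tool from outside, world axes, zero at the start.
- current_torque(): the same for the moment, N m.
- current_finger_gap(): finger opening in m.
- current_grip_force(): force on a finger pad.
Only numpy, scipy, OpenCV 4.12 (cv2) and the standard library are available. Lean on these libraries where they do the work, as an engineer would, in place of code of your own. Each camera call takes 0.05 s, during which the arm holds its last target. There are 200 camera calls.

## Working session

There is one attempt and no reset: what is moved stays moved. The work goes in short steps, each a Python script; the robot and the scene stay as the last script left them, time stands still between calls to the robot, and variables do not carry over. Pictures are saved under pics/ and viewed, at most 10 in all, crops included, and the job is handed in when it is done.

```bash
mkdir -p pics
cat > h.py <<'E'
import numpy as np, cv2
from bench import *
def world(c,px,z=None):
    """pixels (N,2), depths (N) -> world"""
    K=c["intrinsics"];k=c["k1"];px=np.atleast_2d(px).astype(float)
    d=np.c_[(px[:,0]-K[0,2])/K[0,0],(px[:,1]-K[1,2])/K[1,1]];u=d.copy()
    for _ in range(20): u=d/(1+k*(u**2).sum(1,keepdims=True))
    if z is None: z=c["range_z"][px[:,1].round().astype(int),px[:,0].round().astype(int)]
    z=np.asarray(z).reshape(-1,1)
    return (np.c_[u*z,z]-c["t"])@c["R"]
def region_pts(c,m):
    v,u=np.nonzero(m&(c["range_z"]>0)); return world(c,np.c_[u,v])
E
python3 - <<'E'
from h import *
ims=[]
for cam in("top","side"):
    c=capture(cam); cv2.imwrite(f"pics/{cam}0.png",c["image"])
    print(cam,"campos",(-c["R"].T@c["t"]).round(3))
    for q in("green_tin","red_tin","green_tray","red_tray","green_lever","red_lever"):
        for s in silhouettes(cam,q)[:4]:
            P=region_pts(c,s["region"])
            print(q,round(s["conf"],2),np.round(s["xy"]),len(P),np.median(P,0).round(3) if len(P) else "",np.ptp(P,0).round(3) if len(P) else "",c["image"][s["region"]].mean(0).round())
E
```

```text
top campos [ 0.122 -0.04   1.657]
green_tin 0.7 [361. 189.] 450 [ 0.513 -0.282  0.096] [0.082 0.085 0.112] [174. 186. 165.]
red_tin 0.97 [203. 266.] 419 [0.298 0.189 0.048] [0.082 0.059 0.071] [  6. 221. 235.]
red_tin 0.57 [192. 209.] 443 [0.46  0.223 0.106] [0.084 0.067 0.055] [156. 159. 209.]
green_tray 0.8 [325. 203.] 1483 [ 0.478 -0.181  0.067] [0.133 0.221 0.121] [222. 224. 228.]
red_tray 0.61 [183. 212.] 1621 [0.459 0.246 0.066] [0.353 0.229 0.886] [208. 218. 230.]
red_lever 0.69 [204. 228.] 233 [0.418 0.192 0.07 ] [0.12  0.067 0.099] [ 33. 141. 233.]
side campos [ 0.398 -1.242  1.093]
green_tin 0.68 [321. 275.] 565 [ 0.517 -0.299  0.091] [0.221 0.871 0.87 ] [188. 203. 184.]
red_tin 0.75 [292. 166.] 332 [0.465 0.209 0.097] [0.085 0.101 0.053] [162. 167. 217.]
red_tin 0.61 [244. 190.] 333 [0.303 0.172 0.039] [0.075 0.122 0.065] [ 65. 225. 236.]
red_tin 0.2 [288. 272.] 150 [ 0.438 -0.258  0.074] [0.089 0.05  0.048] [ 66. 153. 243.]
green_tray 0.97 [301. 255.] 1868 [ 0.474 -0.19   0.067] [0.151 0.257 0.12 ] [206. 216. 226.]
red_tray 0.91 [288. 177.] 1114 [0.456 0.203 0.066] [0.15  0.232 0.117] [195. 209. 227.]
red_tray 0.26 [292. 168.] 352 [0.469 0.211 0.097] [0.183 1.35  0.879] [163. 169. 216.]
green_lever 0.76 [288. 272.] 162 [ 0.441 -0.256  0.073] [0.092 0.053 0.048] [ 65. 150. 238.]
```

Run:
```python
import cv2
a=cv2.imread("pics/top0.png")[110:330,130:430];b=cv2.imread("pics/side0.png")[110:330,170:420]
cv2.imwrite("pics/t.png",cv2.resize(a,None,fx=2.66,fy=2.66,interpolation=cv2.INTER_CUBIC));cv2.imwrite("pics/s.png",cv2.resize(b,None,fx=2.66,fy=2.66,interpolation=cv2.INTER_CUBIC))
```

```text
(no output)
```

View pics/t.png

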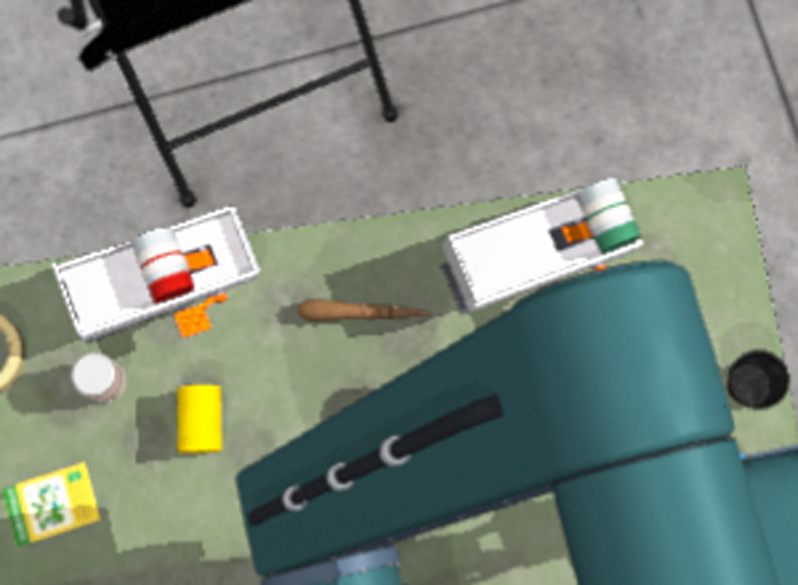

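View pics/s.png

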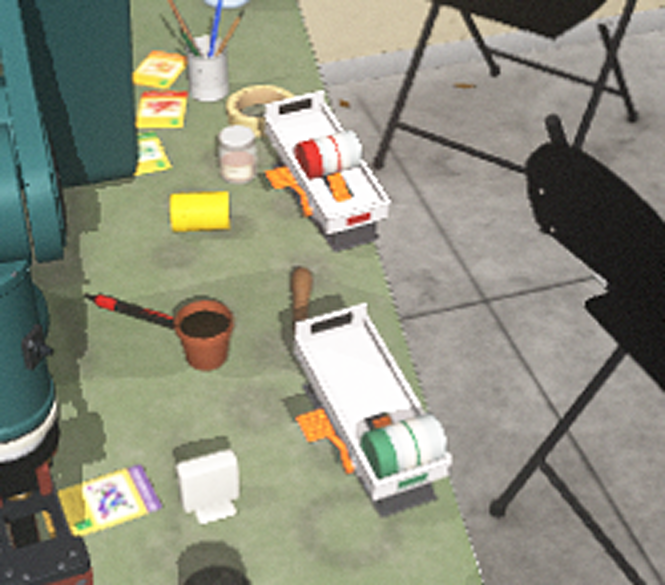

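The top picture shows the red chute on the left, at about (155,270), with its tin behind the stop. The green chute is on the right, at about (545,245), with its tin on the lip. The levers are on the robot side, both chutes run uphill towards +y, and the yellow look-alike is at (200,418). The side picture agrees. Next I'll fit the tray poses.

```bash
cat > fit.py <<'E'
from h import *
from scipy.optimize import least_squares
from scipy.spatial.transform import Rotation as Ro
A=.14
def pose(p):
    return Ro.from_euler("ZY",[p[2],-A]).as_matrix(), np.array([p[0],p[1],.046])
B=[([-.003,-.0425,-.004],[.207,.0425,0]),([-.003,-.0425,-.004],[.207,-.0395,.016]),([-.003,.0395,-.004],[.207,.0425,.016]),([-.003,-.0425,-.004],[0,.0425,.016]),([.204,-.0425,-.004],[.207,.0425,.035])]
def sdf(P):
    o=[]
    for a,b in B:
        a,b=np.array(a),np.array(b);q=np.abs(P-(a+b)/2)-(b-a)/2
        o.append(np.linalg.norm(np.maximum(q,0),axis=1)+np.minimum(q.max(1),0))
    return np.min(o,0)
if __name__=="__main__":
    import json
    data={"green":[],"red":[]};C={}
    lev={"green":[],"red":[]};tin={"green":[],"red":[]}
    for cam in("top","side"):
        c=capture(cam)
        for col in data:
            s=silhouettes(cam,col+"_tray")[0]
            P=region_pts(c,cv2.erode(s["region"].astype(np.uint8),np.ones((2,2)))>0)
            P=P[(P[:,2]>.035)&(P[:,2]<.13)];data[col].append(P)
            c0=np.median(P,0)
            hsv=cv2.cvtColor(c["image"],cv2.COLOR_BGR2HSV)
            m=(hsv[...,0]>5)&(hsv[...,0]<20)&(hsv[...,1]>170)&(hsv[...,2]>150)
            Q=region_pts(c,m);lev[col].append(Q[(np.linalg.norm(Q-c0,axis=1)<.16)])
            ss=[t for t in silhouettes(cam,col+"_tin")]
            ss=[region_pts(c,t["region"]) for t in ss]
            ss=[q for q in ss if len(q)>100 and np.linalg.norm(np.median(q,0)-c0)<.15]
            if ss: tin[col].append(ss[0])
    out={}
    for col in data:
        P=np.vstack(data[col]);best=None
        for y0 in np.arange(.6,2.6,.3):
            R,_=pose([0,0,y0]);c0=np.median(P,0)-R@[.1,0,0]
            r=least_squares(lambda p:sdf((P-pose(p)[1])@pose(p)[0]),[c0[0],c0[1],y0],loss="soft_l1",f_scale=.002)
            if best is None or r.cost<best.cost: best=r
        p=best.x;R,t=pose(p);out[col]=p.tolist()
        print(col,p.round(4),"med res",np.median(np.abs(sdf((P-t)@R))).round(4),len(P))
        for i,D in enumerate(data[col]):
            L=(D-t)@R; print("  tray 1/99%",np.percentile(L,[1,99],axis=0).round(4).tolist())
        for Q in lev[col]:
            L=(Q-t)@R;L=L[(L[:,1]>.05)];L=L[(L[:,0]>.065)&(L[:,2]>.005)]
            if len(L): print("  lever",len(L),((L.min(0)+L.max(0))/2).round(4),L.mean(0).round(4))
        for Q in tin[col]:
            L=(Q-t)@R;L=L[(np.abs(L[:,1])<.06)&(L[:,2]>.02)&(L[:,2]<.07)]
            f=least_squares(lambda q:np.hypot(L[:,0]-q[0],L[:,2]-.026)-.026,[L[:,0].mean()],loss="soft_l1",f_scale=.002)
            print("  tin x",f.x.round(4),"y 2/98",np.percentile(L[:,1],[2,98]).round(4),"top",np.percentile(L[:,2],97).round(4))
        for n,l in dict(held=[.096,0,.026],lever=[.087,.07,.018]).items(): print("  ",n,(t+R@l).round(4))
    json.dump(out,open("trays.json","w"))
E
python3 fit.py
```

```text
green [ 0.5208 -0.3063  1.9137] med res 0.0014 3147
  tray 1/99% [[0.0241, -0.044, -0.0096], [0.2131, 0.041, 0.0353]]
  tray 1/99% [[-0.0054, -0.0442, -0.0098], [0.2092, 0.0728, 0.0303]]
  lever 102 [0.0842 0.0665 0.0165] [0.084  0.0662 0.0178]
  tin x [0.0254] y 2/98 [-0.0404  0.0319] top 0.0571
  tin x [0.0251] y 2/98 [-0.038   0.0334] top 0.0527
   held [ 0.49   -0.2202  0.0851]
   lever [ 0.4267 -0.251   0.076 ]
red [0.4963 0.1364 1.9314] med res 0.0016 2610
  tray 1/99% [[0.0015, -0.0445, -0.0108], [0.2082, 0.0753, 0.0294]]
  tray 1/99% [[-0.0062, -0.0464, -0.0104], [0.2124, 0.0738, 0.0312]]
  lever 106 [0.0857 0.066  0.0184] [0.0885 0.0661 0.0184]
  lever 60 [0.0866 0.0667 0.0167] [0.0852 0.0665 0.0169]
  tin x [0.0991] y 2/98 [-0.039  0.033] top 0.0562
  tin x [0.0975] y 2/98 [-0.0396  0.0326] top 0.0544
   held [0.4641 0.222  0.0851]
   lever [0.4013 0.19   0.076 ]
```

```bash
cat > tr.py <<'E'
from fit import *
import json
T=json.load(open("trays.json"))
class Tray:
    def __init__(s,c):
        s.R,s.t=pose(T[c]);o=[]
        for f in(1,-1):
            q=Ro.from_matrix(np.c_[f*s.R[:,0],-f*s.R[:,1],-s.R[:,2]]).as_quat()
            j=inverse_kinematics(s(-.0,0,.12),q)
            if j is not None:o.append((abs(j[5]),q))
        s.q=min(o,key=lambda a:a[0])[1]
    def __call__(s,x,y,z): return s.t+s.R@[x,y,z]
E
python3 - <<'E'
from tr import *
g=Tray("green");print(current_clock(),g.q)
move_gripper(.03)
move_ptp(g(-.05,0,.14),g.q)
servo_line(g(-.045,-.002,.021),rate=.1)
f0=np.array(current_force())
print("push",servo_line(g(.045,-.002,.021),rate=.05,contact_N=15),np.array(current_force())-f0)
print(servo_line(g(.084,-.002,.021),rate=.05,contact_N=15),np.array(current_force())-f0,g.R.T@(np.array(current_position())-g.t))
print(current_clock())
c=capture("side");cv2.imwrite("pics/s1.png",cv2.resize(c["image"][200:330,240:400],None,fx=4,fy=4))
E
```

```text
1.2 [ 0.5747009   0.81536916  0.0402949  -0.05716925]
push False [ 1.07583038  0.23695264 -0.16637912]
False [ 0.53851555  0.65808033 -1.34542581] [ 0.08382688 -0.00207699  0.02103882]
7.8917
```

View pics/s1.png

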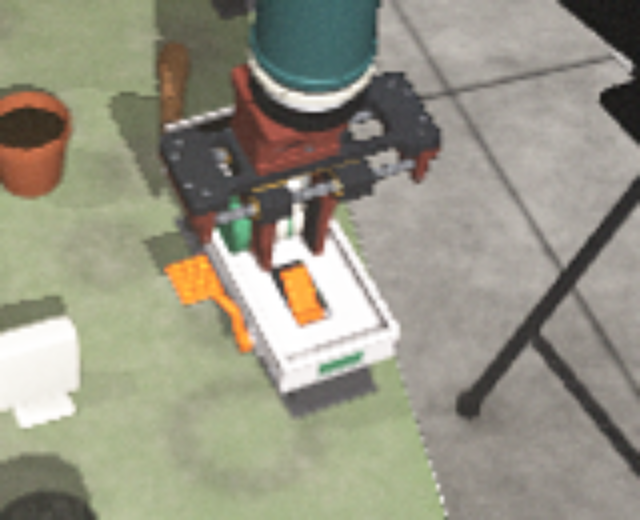

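The green tin is held uphill of the stop by the fingers, and the orange stop is visible and sprung up at (300,290). I'll back off slowly so the tin settles against it, then check.

Run:
```python
from tr import *
g=Tray("green")
servo_line(g(.035,-.002,.024),rate=.03)
servo_line(g(.0,-.002,.15),rate=.15)
r=Tray("red")
move_ptp(r(.087,.068,.15),r.q)
move_gripper(0)
c=capture("side");cv2.imwrite("pics/s2.png",cv2.resize(c["image"][120:330,220:420],None,fx=2.8,fy=2.8))
for s in silhouettes("side","green_tin"):
    L=(region_pts(c,s["region"])-g.t)@g.R;print(s["conf"],np.median(L,0).round(3))
print(current_clock())
```

```text
0.81 [0.083 0.002 0.044]
13.325
```

View pics/s2.png

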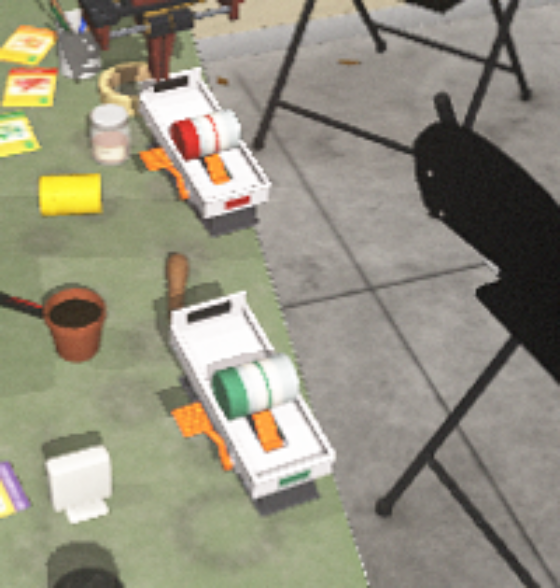

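The green tin now rests behind its raised stop, at about (255,385). The red tin is still held, at (205,132). Next I press the red lever.

Run:
```python
from tr import *
r=Tray("red")
loc=lambda:(r.R.T@(np.array(current_position())-r.t)).round(4)
print(loc())
servo_line(r(.087,.068,.03),rate=.12)
f0=np.array(current_force())
print(servo_line(r(.087,.068,-.0065),rate=.03,contact_N=8),loc(),np.array(current_force())-f0)
sleep(1.0)
c=capture("side");cv2.imwrite("pics/s3.png",cv2.resize(c["image"][100:230,210:370],None,fx=4,fy=4))
for s in silhouettes("side","red_tin"):
    L=(region_pts(c,s["region"])-r.t)@r.R;print(s["conf"],np.median(L,0).round(3))
print(loc(),np.array(current_force())-f0,current_clock())
```

```text
[0.087 0.068 0.15 ]
True [ 0.0874  0.0682 -0.0002] [-0.41103953 -1.20629796 10.74975682]
0.67 [ 0.101  0.17  -0.02 ]
0.61 [ 0.011 -0.001  0.042]
[0.0874 0.0682 0.0001] [-0.53942816 -0.74426316  9.91877747] 16.5083
```

View pics/s3.png

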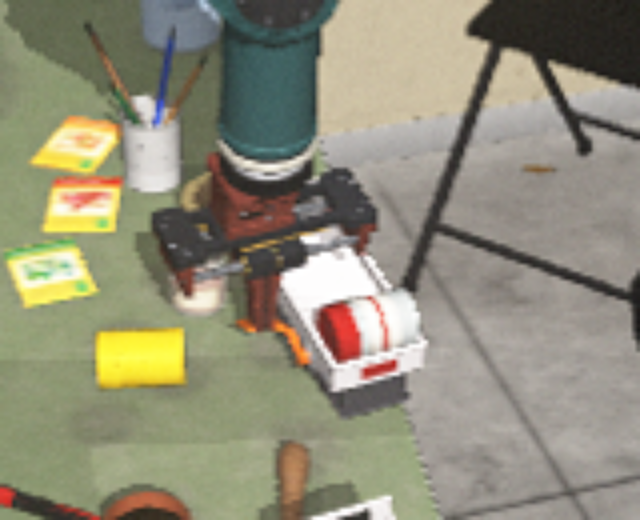

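The red tin has rolled down and rests on the front lip, at about (370,325). I'll release the lever and check both chutes.

Run:
```python
from tr import *
r=Tray("red");g=Tray("green")
servo_line(r(.087,.068,.03),rate=.05)
servo_line(r(.087,.068,.2),rate=.15)
sleep(.5)
c=capture("side");cv2.imwrite("pics/s4.png",cv2.resize(c["image"][120:330,220:420],None,fx=2.8,fy=2.8))
for n,t in(("red_tin",r),("green_tin",g)):
  for s in silhouettes("side",n):
    L=(region_pts(c,s["region"])-t.t)@t.R;print(n,s["conf"],np.median(L,0).round(3))
print(current_clock(),current_force())
```

```text
red_tin 0.82 [0.01  0.    0.043]
red_tin 0.67 [ 0.102  0.17  -0.02 ]
green_tin 0.79 [ 0.084 -0.001  0.043]
green_tin 0.32 [ 0.432 -0.125 -0.016]
19.2 [0.67584954 0.1430766  0.32822543]
```

View pics/s4.png

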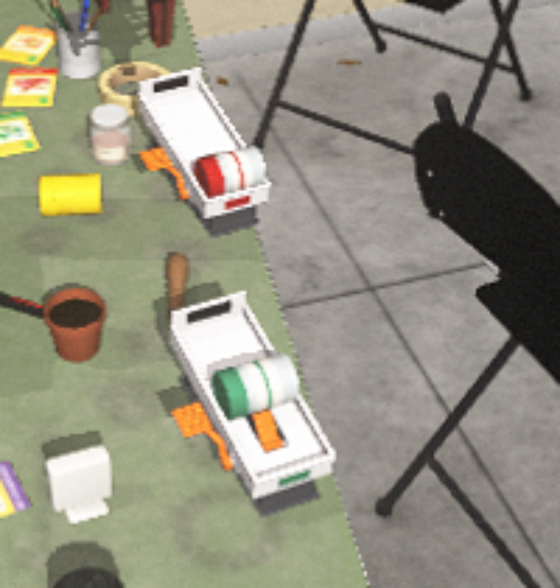

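The red tin is on its lip at (230,172) with its lever up at (160,160). The green tin is behind its stop at (255,385), and the other things have not moved.

```bash
python3 -c "
from bench import *
print(close_job())"
```

```text
the job is handed in; nothing more can be done
None
```

The job is done and handed in, at about 19 s on the robot's clock: the green-lidded tin rests behind its raised stop, the red-lidded tin rests on its front lip with the lever up again, and the last side picture shows nothing else moved.

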